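# Tare the dial scale for the empty dosing cup

## Task

Stand the empty steel dosing cup upright in the middle of the pan of the dial scale; set it down, do not drop it. Then turn the knob in the middle of the scale's dial until the zero mark on the dial stands at the tip of the pointer, so that the scale reads zero with the cup on it, and leave both so. Leave the other things on the counter where they are.

Things in the scene. Friction and masses are not known exactly. Their poses are not given: they have to be found in the camera images.
- cup_centre (a point): the dosing cup: a plain straight steel beaker without handle, open at the top, 52 mm outside diameter, 60 mm high, wall 2 mm, 75 to 130 g, standing upright on the counter. This point is its centre, 30 mm above its underside; z is its axis, pointing to its mouth
- scale: mechanical dial scale, fixed: steel housing 255 mm long (its x), 134 mm wide (y); origin under its middle, z up. At its +x end a round pan on a post; at its -x end (the user's side) a round dial 120 mm across on a face sloping 15 degrees down towards -x. Axis of knob, dial and pointer, in the scale's frame: direction (-0.259, 0, 0.966), through the face's centre (-0.062, 0, 0.050)
- pan_top (a point): centre of the top of the pan, a flat steel disc 96 mm across and 5 mm thick, 89 mm above the counter when empty, 127 mm from the dial's centre. It stands on a spring and sinks 4 mm for each 100 g (20 mm at most)
- knob_grip (a point): on the axis of the ribbed round black knob in the dial's middle, 36 mm diameter, 26 mm tall; 15 mm above the lens it rises from, 11 mm below its top; z points out of the face. Knob, clear lens, dark rim and white card are one piece that turns as far as needed at about 0.035 N m and stays where it is left
- tare (a joint): angle of the knob with the dial card (rad), growing clockwise as seen from above; at 0 the zero mark points to the scale's +x (to the pan)
- pointer (a joint): angle of the pointer (rad), growing clockwise seen from above, same axis; at 0 it points to the scale's +x; 1.257 rad for each 100 g on the pan. The scale reads zero when joint tare equals joint pointer. It lies under the lens and follows the pan alone, whatever the knob does
- zero_mark (a point): the zero line of the card, 42 mm from the axis, next to the zero mark, which is a solid black diamond 10 mm across that stands among the plain division lines (50 lines to the turn, 10 g each)
- pointer_tip (a point): the tip of the black pointer, 42 mm from the axis (its broad short tail points the other way); the scale reads zero where this point and the zero_mark point meet
- tamper: bystander: coffee tamper, 58 mm steel foot with a round steel handle, 90 mm tall; origin under its centre
- espresso_cup: bystander: white ceramic cup with a handle on its own +y side, 68 mm diameter, 56 mm tall; origin under its centre
- milk_jug: bystander: steel milk jug with a handle on its own +y side, 90 mm diameter, 100 mm tall; origin under its centre
- portafilter_stand: bystander, fixed: portafilter with a black handle lying in a wooden stand, 100 mm tall, handle reaching 180 mm along its own -x; origin under the centre of the stand

How it is judged:
On the way:
1. the cup stands upright on the pan, let go (horizontal distance between cup_centre and pan_top below 0.022 m and angle between cup_centre's own z axis and vertical below 0.1 rad and contact force between dosing_cup and pan above 0.4 N and contact force between dosing_cup and the fingers below 0.05 N), for 0.3 s.
At the end, for the whole second after the job is handed in: the cup rests upright on the pan, its centre within 22 mm of the pan's centre, and the pointer's tip is within 5 mm (about 0.12 rad, just under one division) of the dial's zero line, all at rest (distance between pointer_tip and zero_mark below 0.005 m and horizontal distance between cup_centre and pan_top below 0.022 m and angle between cup_centre's own z axis and vertical below 0.1 rad and contact force between dosing_cup and pan above 0.4 N and linear speed of dosing_cup below 0.02 m/s); the robot touches nothing.
It fails at once if the cup is dropped (falls freely by more than about 25 mm) (linear speed of dosing_cup above 0.7 m/s and contact force between dosing_cup and the fingers below 0.05 N).
It fails at once if the tamper, the espresso cup or the milk jug is shifted by more than 20 mm or tipped (distance of any of tamper, espresso_cup, milk_jug from where it was at the start of the episode above 0.02 m or angle between any of tamper, espresso_cup, milk_jug's own z axis and vertical above 0.3 rad).
It also fails if it takes over 72 s, if anything falls off the work surface, if the arm or the gripper's body presses on something with over 40 N, if the wrist force passes 120 N, or if a joint passes its speed limit or range.

## Robot

A 7-joint arm with a two-finger parallel gripper is mounted at the origin on the work surface. World frame = base frame: x ahead of the robot, y to its left, z up, the work surface at z = 0. Lengths are in m, angles in rad, forces in N, time in s.
With the tool pointing down it reaches from about 0.425 to 0.925 m from the base axis. Payload 6.8 kg.
Tool frame: the origin (TCP) lies at the very end of the fingers, on their centre line; the grasp point (between the pads) lies r.pinch_z behind it (r.pinch_z is the distance from the TCP to the grasp point, in m); z points along the fingers, y is the line along which they close (so a half turn about z gives the same grasp; the last joint's range is limited). The gripper opens to 85 mm and grips with 20 to 120 N. Pads are 22 mm wide; open, the fingers measure 114 mm over their backs; the gripper's body (76 mm by 85 mm) begins 54 mm behind the grasp point. The pads swing forward as they close: fully open they stand 13 mm farther back than shut.
Start: joints at [-1.352, 0.477, 0.022, 1.555, -0.011, 1.109, -0.083], TCP at [0.217, 0.639, 0.209] pointing down, gripper open.
Joint ranges: [-2.96, 2.96], [-0.34, 2.1], [-1.41, 1.46], [0.24, 2.44], [-1.37, 4.51], [0.17, 1.92], [-2.96, 2.96]. Speed limits (rad/s): [2.39, 2.39, 3.14, 3.14, 3.14, 3.14, 3.14].

## Interface

Orientations are given as a rotation vector (axis times angle).
In Python, from bench import status, grab_frame, camera_model, r gives the robot as it stands. The module is installed in compiled form; this text tells all that it offers.
- The arm moves only by the shell command python3 -m creep 'ROWS' [FORCE]. ROWS is text: rows parted by semicolons, each of 7 numbers parted by spaces: the turn, a rotation vector about the tool's x, y, z in rad, then the shift along the tool's x, y, z in mm, then the opening, from -1 (shut) to 1 (fully open). In form: rx ry rz tx ty tz fingers; .... A call has 1 to 10 rows; each row is the pose to reach, as a shift and turn from the pose commanded when the call began, along the tool's axes at that moment; what a row does not reach only later rows make up. A row lasts 1/8 s, in which the tool goes at most 62.5 mm and 10.7 degrees, less where a joint would pass 70% of its speed; a pose out of reach is approached as far as the arm can. A call with a gripper value outside its range is refused whole. The fingers move at their own pace and stop on an object; FORCE is the grip in N (left out, the last holds). Time passes only in rows, so rows that repeat a pose let the fingers close. It gives the time, the measured TCP pose, the force, the opening and the grip force at its end, in the units of the state.
- status.get_obs(): the state, without advancing time (a new reading comes with each control period).
- grab_frame(name): name is "side" or "top" or "wrist"; returns (picture, depth): 480x640x3 uint8, red, green, blue; 480x640 float32, m along the optical axis (not along the pixel's ray), 0 where there is no reading.
- camera_model(name): a dict with "K" (3x3 intrinsics, pixels), "rvec" (rotation vector, rad) and "tvec" (3), from world to camera coordinates, as OpenCV has them. Camera axes: x right, y down, z forward; pixel columns grow to the right and rows downward; lengths in m; the calibration is good to about 2 mm. The wrist camera is an equidistant fisheye: a pixel r from the principal point sees the ray r / f radians off the axis. A picture is of the moment at which its call begins: read the wrist's pose just before it. camera_model takes no time and is no camera call; for the wrist camera it gives the pose at the moment of the call.
- r.hand_in(): hands the job in; it is judged then, once.
The state is a dict: "clock": time; "joints": joint angles; "qvel": joint speeds; "tau": joint torques, N m; "tcp_pos": TCP position; "orientation": TCP orientation; "contact_force": force on the tool from outside, world axes, zero at the start; "moment": the same for the moment, N m; "grip_width": finger opening in m; "gripper_force": force on a finger pad.
Only numpy, scipy, OpenCV 4.12 (cv2) and the standard library are available. Lean on these libraries where they do the work, as an engineer would, in place of code of your own. Each camera call takes 0.05 s, during which the arm holds its last target. There are 200 camera calls.

## Working session

There is one attempt and no reset: what is moved stays moved. The work goes in short steps, Python scripts to look and compute and a shell command to move; the robot and the scene stay as the last step left them, time stands still between calls to the robot, and variables do not carry over. Pictures are saved under pics/ and viewed, at most 10 in all, crops included, and the job is handed in when it is done.

```bash
mkdir -p pics
cat > h.py <<'E'
import numpy as np, cv2
from bench import status, grab_frame, camera_model, r
from scipy.spatial.transform import Rotation as R
def snap(n,f):
    m=camera_model(n); p,d=grab_frame(n); cv2.imwrite(f'pics/{f}.png',p[:,:,::-1]); np.savez(f'pics/{f}.npz',d=d,**{k:np.array(m[k],float) for k in('K','rvec','tvec')}); return p,d,m
def ray(m,u,v,fish=False):
    K=np.array(m['K']);x=(u-K[0,2])/K[0,0];y=(v-K[1,2])/K[1,1]
    if fish:
        t=np.hypot(x,y); d=np.array([x/t*np.sin(t),y/t*np.sin(t),np.cos(t)]) if t>0 else np.array([0,0,1.])
    else: d=np.array([x,y,1.])
    Rm=R.from_rotvec(np.ravel(m['rvec'])).as_matrix(); return -Rm.T@np.ravel(m['tvec']), Rm.T@d
def atz(m,u,v,z,fish=False):
    o,d=ray(m,u,v,fish); return o+d*(z-o[2])/d[2]
def atdepth(m,u,v,dep,fish=False):
    o,d=ray(m,u,v,fish)
    Rm=R.from_rotvec(np.ravel(m['rvec'])).as_matrix(); return o+d*dep/(Rm@d)[2]
def load(f):
    z=np.load(f'pics/{f}.npz'); return z, z['d']
def tool(p):  # world displacement of point p in tool axes mm relative to TCP
    s=status.get_obs(); return R.from_rotvec(s['orientation']).inv().apply(np.array(p)-s['tcp_pos'])*1000
E
python3 - <<'E'
from h import *
a=snap('top','top1')[0];b=snap('side','side1')[0]
print(status.get_obs(),r.pinch_z)
for n in('top','side','wrist'):print(camera_model(n))
E
```

```text
{'clock': 0.1, 'joints': array([-1.3520799 ,  0.47767264,  0.02235459,  1.55633278, -0.01147523,
        1.10929662, -0.08306802]), 'qvel': array([ 8.70523113e-06, -1.36891080e-03, -4.12181836e-04, -1.69931065e-03,
        3.71300193e-05,  1.11620202e-03, -9.43380933e-05]), 'tau': array([ 4.13630769e-03, -5.97760069e+01,  1.61346540e+00, -2.81956011e+01,
        1.28012651e-02,  5.12723243e-03,  4.50764418e-06]), 'tcp_pos': array([0.21654279, 0.63873659, 0.2078616 ]), 'orientation': array([-5.10979572e-01, -3.09963871e+00,  2.47653444e-03]), 'contact_force': array([-0.11432746,  0.63668231,  0.22122752]), 'moment': array([ 0.01203475,  0.00914676, -0.01439247]), 'gripper_force': 0.0, 'grip_width': 0.08554931322145784} 0.0187
{'K': array([[562.16909046,   0.        , 330.49105642],
       [  0.        , 562.16909046, 240.69756667],
       [  0.        ,   0.        ,   1.        ]]), 'rvec': array([ 2.18600544, -2.18469549,  0.03064603]), 'tvec': array([0.05663161, 0.55535859, 1.41955531])}
{'K': array([[558.38850482,   0.        , 316.25810547],
       [  0.        , 558.38850482, 239.87244759],
       [  0.        ,   0.        ,   1.        ]]), 'rvec': array([ 2.402038  , -0.34207333,  0.10851171]), 'tvec': array([-0.53889975,  0.19291553,  1.13157294])}
{'K': array([[371.64829954,   0.        , 326.57207488],
       [  0.        , 371.64829954, 241.79458714],
       [  0.        ,   0.        ,   1.        ]]), 'rvec': array([-2.35472067, -1.68994104, -0.24235501]), 'tvec': array([-0.67432824, -0.03731177,  0.37829348])}
```

View pics/top1.png

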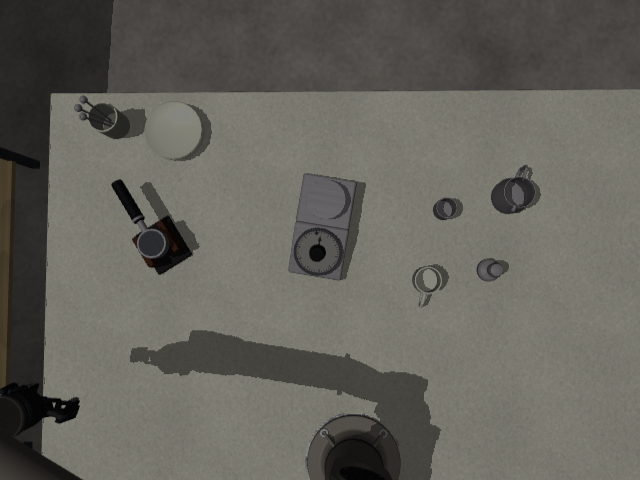

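View pics/side1.png

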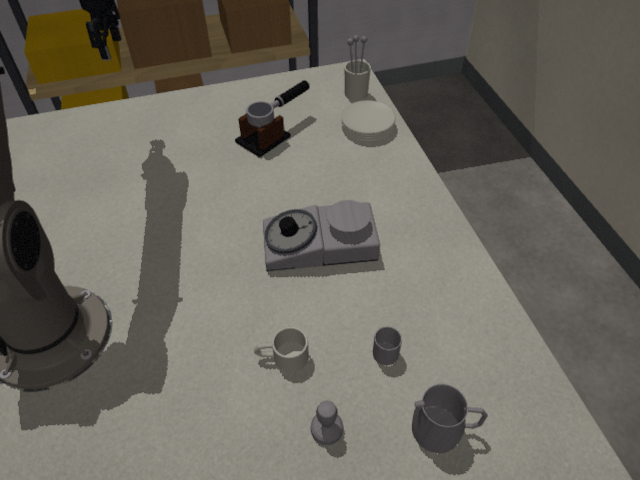

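The top view shows the dosing cup at about (445,209), the pan at (327,200), the knob at (318,252), the espresso cup at (428,280), the tamper at (490,269) and the milk jug at (514,194). In the side view the cup is at (387,345), the pan at (350,219) and the knob at (289,227).

Run:
```python
from h import *
t=cv2.imread('pics/top1.png');s=cv2.imread('pics/side1.png')
a=lambda im,x,y,w,h,k:cv2.resize(im[y:y+h,x:x+w],None,fx=k,fy=k,interpolation=cv2.INTER_CUBIC)
L=a(t,285,170,80,115,5); R1=a(t,420,185,50,50,5); S=a(s,360,315,54,60,5);S2=a(s,260,190,125,85,3)
im=np.zeros((575,785,3),np.uint8)
im[:575,:400]=L; im[:250,405:655]=R1; im[255:255+255,405:]=0
im[260:560,405:675]=S
im=cv2.convertScaleAbs(im,alpha=1.7)
cv2.imwrite('pics/crop1.png',im)
for n,f,u,v in(('top','top1',445,209),('top','top1',327,199),('top','top1',318,252),('top','top1',428,268),('top','top1',490,269),('top','top1',514,194)):
    z,d=load(f); print(n,u,v,d[v,u],atdepth(z,u,v,d[v,u]).round(3))
```

```text
top 445 209 1.4406143 [ 0.637 -0.236  0.006]
top 327 199 1.3633945 [0.653 0.064 0.09 ]
top 318 252 1.3562989 [0.524 0.085 0.091]
top 428 268 1.4253529 [ 0.486 -0.19   0.014]
top 490 269 1.3518298 [ 0.484 -0.328  0.085]
top 514 194 1.4459122 [ 0.676 -0.415 -0.002]
```

View pics/crop1.png

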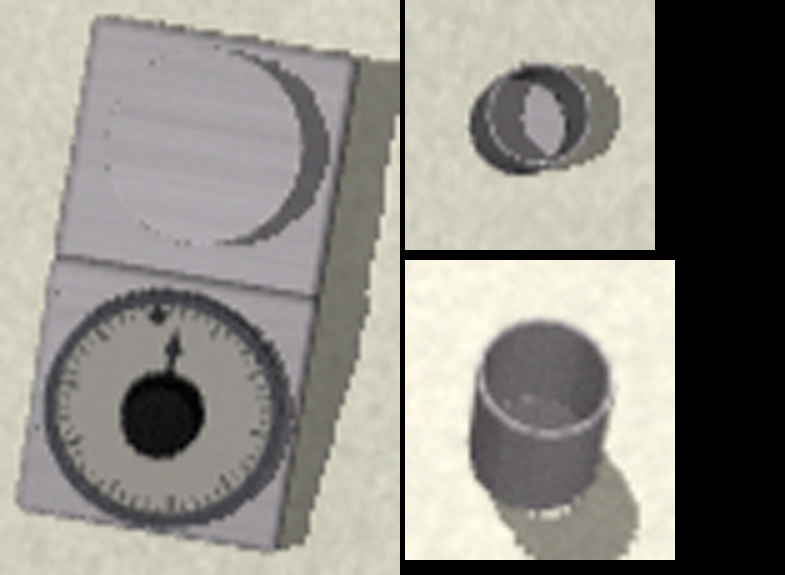

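The crop shows the cup rim centre at top (446.7,208) and side (388,338.7). The pan centre is at top (325.6,199.2) and the knob top at (317.4,253). The pointer already points nearly at +x, and the zero diamond stands slightly anticlockwise of it.

Run:
```python
from h import *
t,dt=load('top1');s,ds=load('side1')
def tri(a,b):
    A=np.zeros((3,3));B=np.zeros(3)
    for m,(u,v) in((t,a),(s,b)):
        o,d=ray(m,u,v);d/=np.linalg.norm(d);P=np.eye(3)-np.outer(d,d);A+=P;B+=P@o
    return np.linalg.solve(A,B).round(4)
print('cup rim',tri((446.7,208),(388,338.7)),atz(t,446.7,208,.06),atz(s,388,338.7,.06))
# pan: points from both depth maps with z~0.089
def cloud(m,d,x0,x1,y0,y1,lo,hi):
    vs,us=np.mgrid[y0:y1,x0:x1]; P=np.array([atdepth(m,u,v,d[v,u]) for u,v in zip(us.ravel(),vs.ravel()) if d[v,u]>0]); return P[(P[:,2]>lo)&(P[:,2]<hi)]
for nm,m,d,b in(('top',t,dt,(290,365,175,235)),('side',s,ds,(320,385,190,250))):
    P=cloud(m,d,*b,.078,.1); c,rr=cv2.minEnclosingCircle((P[:,:2]*1000).astype(np.float32)); print(nm,'pan',len(P),P.mean(0).round(4),c,rr, np.median(P[:,2]))
for nm,m,d,b in(('top',t,dt,(295,345,228,275)),('side',s,ds,(270,310,205,245))):
    P=cloud(m,d,*b,.074,.12); print(nm,'knob',len(P),P.mean(0).round(4),P.max(0),np.median(P,0))
print('scale corner far', [atz(t,285+x/5,170+y/5,.05) for x,y in((15,505),(270,548))],[atz(t,285+x/5,170+y/5,.0) for x,y in((100,15),(355,58))])
print('pan c top',atz(t,325.6,199.2,.089),'dial',atz(t,319,251.4,.05))
```

```text
cup rim [ 0.6348 -0.2314  0.0567] [ 0.63379212 -0.23057216  0.06      ] [ 0.63456157 -0.23331267  0.06      ]
top pan 1218 [0.6527 0.0678 0.0887] (634.52490234375, 78.71641540527344) 69.2078628540039 0.0886544265277206
side pan 1115 [0.6531 0.0654 0.0889] (654.7457885742188, 67.23928833007812) 51.146244049072266 0.08889141629713615
top knob 259 [0.536  0.0875 0.0822] [0.58319084 0.12789578 0.09279377] [0.52679402 0.08819171 0.08279197]
side knob 222 [0.5224 0.0856 0.083 ] [0.57574168 0.11133841 0.09266829] [0.52101899 0.08377814 0.08309723]
scale corner far [array([0.47814273, 0.16171943, 0.05      ]), array([0.45701606, 0.03497988, 0.05      ])] [array([0.73194499, 0.12365192, 0.        ]), array([ 0.7091809 , -0.00856953,  0.        ])]
pan c top [0.65246534 0.06731834 0.089     ] dial [0.52690235 0.0847323  0.05      ]
```

Run:
```python
from h import *
s=status.get_obs();print(R.from_rotvec(s['orientation']).as_matrix().round(3)); print(tool([.634,-.232,.16]))
```

```text
[[-0.947  0.321 -0.   ]
 [ 0.321  0.947 -0.002]
 [-0.    -0.002 -1.   ]]
[-674.84989422 -690.59087979   49.0440465 ]
```

```bash
python3 -m creep '0 0 1.57 -675 -690 0 1;0 0 1.57 -675 -690 0 1;0 0 1.57 -675 -690 0 1;0 0 1.57 -675 -690 0 1;0 0 1.57 -675 -690 0 1;0 0 1.57 -675 -690 0 1;0 0 1.57 -675 -690 0 1;0 0 1.57 -675 -690 0 1;0 0 1.57 -675 -690 0 1;0 0 1.57 -675 -690 0 1' 30
python3 - <<'E'
from h import *
s=status.get_obs();print(s['joints'].round(3));print(R.from_rotvec(s['orientation']).as_matrix().round(3)); print(tool([.634,-.232,.16]))
E
```

```text
clock: 1.35
tcp_pos: [0.4876, 0.0741, 0.2087]
orientation: [-2.552, -1.831, -0.001]
contact_force: [0.2, 0.6, -0.1]
grip_width: 0.0853
gripper_force: 0.0
[-0.788  0.188  0.586  2.011 -0.126  0.977 -0.466]
[[ 0.32   0.947  0.   ]
 [ 0.947 -0.32   0.   ]
 [ 0.    -0.    -1.   ]]
[-243.08489669  236.84029759   48.61507479]
```

```bash
python3 -m creep '0 0 0 -243 237 30 1;0 0 0 -243 237 30 1;0 0 0 -243 237 30 1;0 0 0 -243 237 30 1;0 0 0 -243 237 30 1;0 0 0 -243 237 30 1;0 0 0 -243 237 30 1;0 0 0 -243 237 30 1'
python3 - <<'E'
from h import *
s=status.get_obs();print(s['joints'].round(3)); print(tool([.634,-.232,.16]))
snap('wrist','w1')
E
```

```text
clock: 2.35
tcp_pos: [0.6336, -0.229, 0.1782]
orientation: [-2.551, -1.832, 0.0]
contact_force: [0.2, 0.1, -0.9]
grip_width: 0.0854
gripper_force: 0.0
[-0.164  0.568  0.618  1.619 -0.363  1.074  0.231]
[-2.73039177  1.40368887 18.1868912 ]
```

View pics/w1.png

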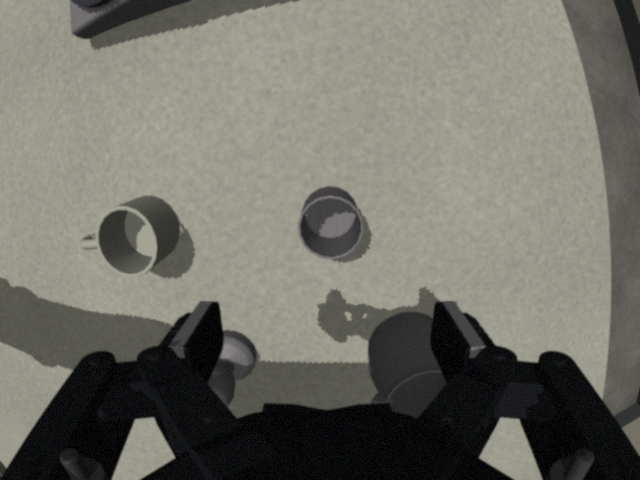

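The wrist view shows the cup rim centre at (331,227), between the fingers, with nothing close around it.

Run:
```python
from h import *
z,d=load('w1'); p=atz(z,331,227,.06,True); print(p,tool([.5*p[0]+.5*.6343,.5*p[1]-.5*.2315,.021]), d[195,315:345:6])
```

```text
[ 0.63719408 -0.22933543  0.06      ] [ -1.33215098   2.69098057 157.40498216] [0.3119238  0.29602963 0.28886667 0.2890557  0.29292476]
```

```bash
python3 -m creep '0 0 0 -1 3 50 1;0 0 0 -1 3 100 1;0 0 0 -1 3 130 1;0 0 0 -1 3 155 1;0 0 0 -1 3 155 1;0 0 0 -1 3 155 -0.2;0 0 0 -1 3 155 -0.4;0 0 0 -1 3 155 -0.6;0 0 0 -1 3 155 -0.6;0 0 0 -1 3 155 -0.6' 30
```

```text
clock: 3.65
tcp_pos: [0.6374, -0.2323, 0.0257]
orientation: [2.551, 1.831, 0.003]
contact_force: [-1.9, 0.9, 5.6]
grip_width: 0.0502
gripper_force: 30.4
```

```bash
python3 -m creep '0 0 0 -1 0 -15 -0.6;0 0 0 -1 0 -60 -0.6;0 0 0 -1 0 -115 -0.6;0 0 0 -1 0 -120 -0.6;0 0 0 -1 0 -120 -0.6'
python3 - <<'E'
from h import *
s=status.get_obs();print(s['joints'].round(3)); print(tool([.653,.067,.2]))
snap('side','s2')
E
```

```text
clock: 4.28
tcp_pos: [0.6362, -0.2331, 0.1447]
orientation: [2.552, 1.831, 0.002]
contact_force: [-0.2, -0.9, -1.4]
grip_width: 0.0501
gripper_force: 31.6
[-0.147  0.607  0.603  1.639 -0.39   1.017  0.254]
[289.66756495 -80.15665337 -55.29762487]
```

```bash
python3 -m creep '0 0 0 40 -11 -15 -0.6;0 0 0 90 -25 -20 -0.6;0 0 0 140 -39 -20 -0.6;0 0 0 190 -53 -20 -0.6;0 0 0 240 -67 -20 -0.6;0 0 0 275 -76 -20 -0.6;0 0 0 290 -80 -20 -0.6;0 0 0 290 -80 -20 -0.6;0 0 0 290 -80 -20 -0.6'
python3 - <<'E'
from h import *
s=status.get_obs();print(s['joints'].round(3)); print(tool([.653,.067,.2]))
w=snap('wrist','w3')[0];t=snap('top','t3')[0];si=snap('side','s3')[0]
a=lambda im,x,y,ww,hh,k:cv2.resize(im[y:y+hh,x:x+ww],None,fx=k,fy=k,interpolation=cv2.INTER_CUBIC)
im=np.zeros((600,800,3),np.uint8); im[:360,:480]=a(w,80,60,400,300,1.2); im[:320,480:800]=a(si,280,130,120,120,320/120); im[360:600,:320]=a(t,280,150,120,90,320/120)
cv2.imwrite('pics/c3.png',cv2.convertScaleAbs(im[:,:,::-1],alpha=1.5))
E
```

```text
clock: 5.45
tcp_pos: [0.6529, 0.0643, 0.1635]
orientation: [2.555, 1.827, -0.002]
contact_force: [-0.3, -0.4, -0.8]
grip_width: 0.0501
gripper_force: 31.6
[-0.617  0.551  0.608  1.678 -0.355  1.026 -0.221]
[  2.47957186  -0.78587265 -36.48323033]
```

View pics/c3.png

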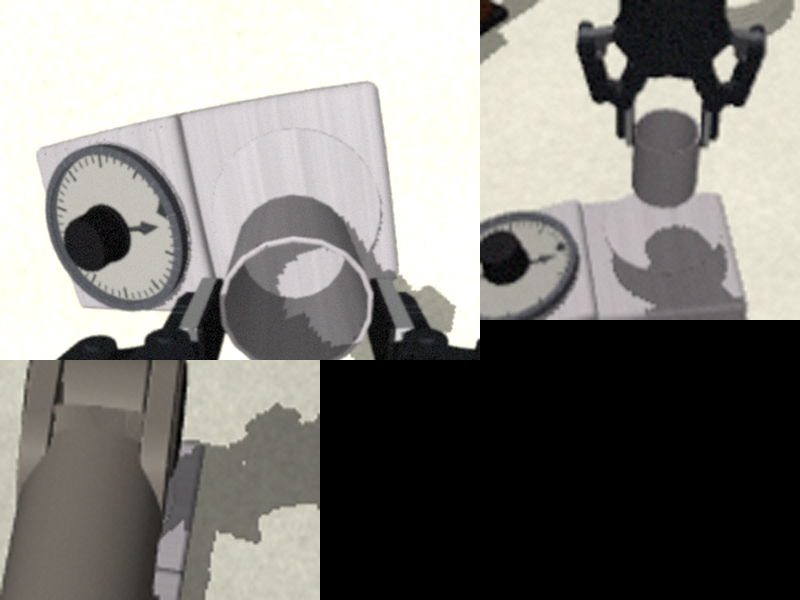

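The cup hangs upright over the pan in the wrist and side views. The pan's rim shows behind it in the wrist crop, and the fingers are clear. I'll lower it about 52 mm.

```bash
python3 -m creep '0 0 0 2 0 25 -0.6;0 0 0 2 0 40 -0.6;0 0 0 2 0 46 -0.6;0 0 0 2 0 49 -0.6;0 0 0 2 0 51 -0.6;0 0 0 2 0 52 -0.6;0 0 0 2 0 53 -0.6;0 0 0 2 0 53 -0.6;0 0 0 2 0 53 -0.6'
python3 - <<'E'
from h import *
snap('wrist','w4')
E
```

```text
clock: 6.72
tcp_pos: [0.6541, 0.0691, 0.1109]
orientation: [2.552, 1.831, 0.001]
contact_force: [-0.1, -0.6, 0.8]
grip_width: 0.0504
gripper_force: 31.7
```

```bash
python3 -m creep '0 0 0 0 0 0 -0.1;0 0 0 0 0 0 0;0 0 0 0 0 0 0.3;0 0 0 0 0 0 0.6;0 0 0 0 0 0 0.8;0 0 0 0 0 -20 0.8;0 0 0 0 0 -60 0.8;0 0 0 0 0 -110 0.8;0 0 0 0 0 -120 0.8;0 0 0 0 0 -120 0.8'
python3 - <<'E'
from h import *
s=status.get_obs();print(s['joints'].round(3))
w=snap('wrist','w5')[0];si=snap('side','s5')[0]
a=lambda im,x,y,ww,hh,k:cv2.resize(im[y:y+hh,x:x+ww],None,fx=k,fy=k,interpolation=cv2.INTER_CUBIC)
im=np.zeros((600,800,3),np.uint8); im[:360,:480]=a(w,80,60,400,300,1.2); im[:240,480:800]=a(si,260,170,120,90,320/120)
im[360:600,:]=0
cv2.imwrite('pics/c5.png',cv2.convertScaleAbs(im[:360,:,::-1],alpha=1.4))
E
```

```text
clock: 8.02
tcp_pos: [0.6542, 0.0692, 0.2321]
orientation: [2.552, 1.831, 0.003]
contact_force: [-0.1, 0.3, 0.6]
grip_width: 0.0767
gripper_force: 0.0
[-0.646  0.488  0.641  1.607 -0.313  1.149 -0.258]
```

View pics/c5.png

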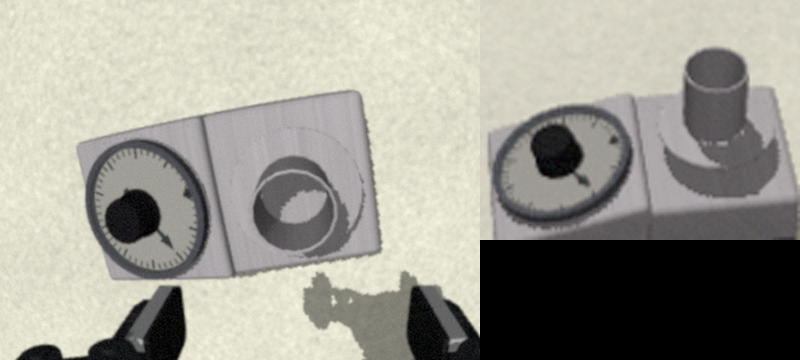

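The cup stands upright on the pan, near its middle. In full wrist pixels, the zero diamond is at about (237,220) and the pointer tip at about (222,266). The pointer has gone clockwise past the mark, so the knob must turn clockwise. Next I'll compute the angles and the knob axis.

```bash
cat > g.py <<'E'
from h import *
yaw=-0.155; c=np.array([.653,.067,0])
ex=np.array([np.cos(yaw),np.sin(yaw),0]);ey=np.array([-np.sin(yaw),np.cos(yaw),0]);ez=np.array([0,0,1.])
F=c-.127*ex+.05*ez; n=-.259*ex+.966*ez; u0=.966*ex+.259*ez
def ang(m,u,v,h,fish=True):
    o,d=ray(m,u,v,fish); q=o+d*(((F+h*n)-o)@n)/(d@n)-F; return np.arctan2(-(q@ey),q@u0),np.hypot(q@ey,q@u0)
E
python3 - <<'E'
from g import *
z,d=load('w5'); print('cup rim',atz(z,325,236.7,.145,True))
print('F',F,'top@',F+.044*n)
for f,b,fish in(('top1',(295,345,228,275),0),('s5',(270,320,190,250),0),('w5',(140,260,160,300),1)):
    m,d=load(f); vs,us=np.mgrid[b[2]:b[3],b[0]:b[1]]
    P=np.array([atdepth(m,u,v,d[v,u],fish) for u,v in zip(us.ravel(),vs.ravel()) if d[v,u]>0])
    h=(P-F)@n; rr=np.linalg.norm((P-F)-np.outer(h,n),axis=1)
    k=(rr<.026)&(h>.027)&(h<.06); H=np.percentile(h[k],80); t=k&(abs(h-H)<.003)
    l=(rr>.03)&(rr<.045); T=P[t]-F
    print(f,t.sum(),'H',H,'off x,y',(T@u0).mean(),(T@ey).mean(),'card h',np.median(h[l]))
for h in(.008,.014,.018): print(h,'zero',ang(load('w5')[0],236.7,220,h),'tip',ang(load('w5')[0],221.7,265.8,h))
E
```

```text
cup rim [0.65405192 0.07094159 0.145     ]
F [0.52752254 0.08660627 0.05      ] top@ [0.51626316 0.08836559 0.092504  ]
top1 95 H 0.038303122453291594 off x,y 0.0008397493713690771 0.001727681888597827 card h 0.00994530074521798
s5 121 H 0.03712513894520869 off x,y 0.0009130922903443307 0.0005996543633296184 card h 0.010056696681713221
w5 892 H 0.035842623624072305 off x,y 0.0025376592115330552 0.002907617625299297 card h 0.009467855407100722
0.008 zero (np.float64(-0.2590704210785728), np.float64(0.052246246738048584)) tip (np.float64(0.952919330149136), np.float64(0.036809670888339266))
0.014 zero (np.float64(-0.26373041272788533), np.float64(0.056035541186163815)) tip (np.float64(0.8296561183699451), np.float64(0.03780172163952221))
0.018 zero (np.float64(-0.26650200623042297), np.float64(0.058562340598982195)) tip (np.float64(0.751748036817672), np.float64(0.038766870923347414))
```

Run:
```python
from g import *
s=status.get_obs(); T=R.from_rotvec(s['orientation']); z=T.apply([0,0,1]); ax=np.cross(z,-n); w=ax/np.linalg.norm(ax)*np.arcsin(np.linalg.norm(ax))
print('rot tool',T.inv().apply(w).round(4)); print('pre',tool(F+.0015*u0+.0015*ey+.093*n))
```

```text
rot tool [-0.2599  0.0452  0.    ]
pre [ -26.12021319 -146.80360453   89.74832822]
```

```bash
python3 -m creep '-0.06 0.01 0 -7 -40 0 0.6;-0.13 0.022 0 -14 -85 0 0.6;-0.2 0.035 0 -22 -120 10 0.6;-0.26 0.045 0 -26 -147 30 0.6;-0.26 0.045 0 -26 -147 60 0.6;-0.26 0.045 0 -26 -147 90 0.5;-0.26 0.045 0 -26 -147 90 0.5;-0.26 0.045 0 -26 -147 90 0.5'
python3 - <<'E'
from g import *
s=status.get_obs();print(s['joints'].round(3)); print(tool(F+.0015*u0+.0015*ey+.013*n), R.from_rotvec(s['orientation']).inv().apply(-n))
w=snap('wrist','w6')[0]
cv2.imwrite('pics/c6.png',cv2.convertScaleAbs(w[:,:,::-1],alpha=1.4))
E
```

```text
clock: 9.12
tcp_pos: [0.5064, 0.0913, 0.141]
orientation: [2.392, 1.715, 0.278]
contact_force: [1.2, 0.6, 0.2]
grip_width: 0.0639
gripper_force: 0.0
[-1.013  0.211  0.708  2.231 -0.028  0.516 -0.636]
[-2.17914618e-02 -1.41612825e+00  8.04802707e+01] [ 3.95531776e-04 -1.96587028e-03  1.00011648e+00]
```

View pics/c6.png

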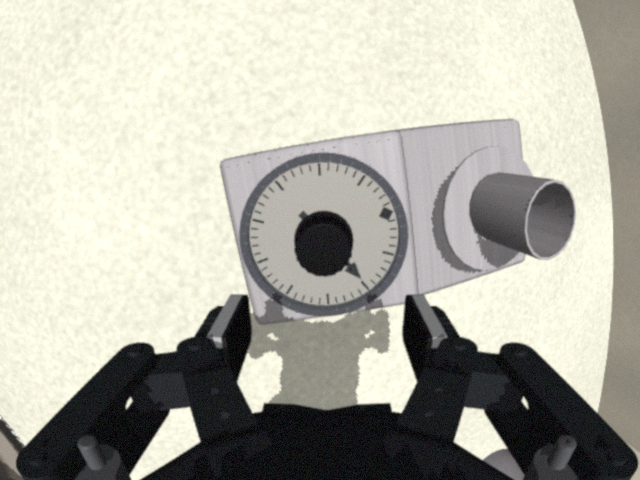

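The knob top is at (324,245), the rim centre at about (324,234), the zero diamond at (386,214) and the pointer tip at (358,277).

```bash
cat > a.py <<'E'
from g import *
def pl(m,u,v,h,F=F):
    o,d=ray(m,u,v,True); q=o+d*(((F+h*n)-o)@n)/(d@n)-F; return np.array([q@u0,q@ey])
def meas(f,knob,rim,zero,tip):
    m=load(f)[0]; k=pl(m,*knob,.037);c=pl(m,*rim,.011); print('knob',k,'rim',c)
    z=pl(m,*zero,.006)-c; t=pl(m,*tip,.007)-c; A=lambda q:np.arctan2(-q[1],q[0]); print('zero',A(z),np.hypot(*z),'tip',A(t),np.hypot(*t),'need',A(t)-A(z))
E
python3 - <<'E'
from a import *
meas('w6',(324,245),(324,234),(386,214),(358,277))
s=status.get_obs(); k=pl(load('w6')[0],324,245,.037);c=pl(load('w6')[0],324,234,.011); q=(k+c)/2
print(tool(F+q[0]*u0+q[1]*ey+.013*n))
E
```

```text
knob [0.00216507 0.00617658] rim [0.00207203 0.00624694]
zero -0.12409648033788467 0.045336629240958354 tip 1.1067158103098411 0.041655686713574676 need 1.2308122906477257
[ 4.19296869 -2.06206502 80.82360791]
```

```bash
python3 -m creep '0 0 0 2 -2 40 0.5;0 0 0 2 -2 65 0.5;0 0 0 2 -2 75 0.5;0 0 0 2 -2 80 0.5;0 0 0 2 -2 80 0.5;0 0 0 2 -2 80 0;0 0 0 2 -2 80 -0.3;0 0 0 2 -2 80 -0.5;0 0 0 2 -2 80 -0.7;0 0 0 2 -2 80 -0.7' 25
python3 - <<'E'
from h import *
s=status.get_obs();print(s['joints'].round(3),s['moment'].round(2))
E
```

```text
clock: 10.42
tcp_pos: [0.5254, 0.0913, 0.0634]
orientation: [2.392, 1.717, 0.279]
contact_force: [-3.8, 1.0, 8.6]
grip_width: 0.0127
gripper_force: 4.9
[-0.823  0.392  0.539  2.242 -0.229  0.332 -0.458] [0.16 0.78 0.02]
```

Run:
```python
from h import *
w=snap('wrist','w7')[0];si=snap('side','s7')[0]
a=lambda im,x,y,ww,hh,k:cv2.resize(im[y:y+hh,x:x+ww],None,fx=k,fy=k,interpolation=cv2.INTER_CUBIC)
im=np.zeros((400,800,3),np.uint8); im[:400,:400]=a(w,160,140,320,320,1.25); im[:400,400:]=a(si,240,160,130,130,400/130)
cv2.imwrite('pics/c7.png',cv2.convertScaleAbs(im[:,:,::-1],alpha=1.8)); print(status.get_obs())
```

```text
{'clock': 10.525, 'joints': array([-0.82282549,  0.39235521,  0.53905495,  2.24167989, -0.22934211,
        0.3317562 , -0.45845276]), 'qvel': array([-0.00032639, -0.00060836,  0.00057815,  0.00092478,  0.00094613,
       -0.00112867,  0.00107979]), 'tau': array([ 9.31354947e-01, -3.43443918e+01,  6.36055514e+00, -1.72169924e+01,
        1.98769053e-01, -1.74067810e+00, -6.59510297e-04]), 'tcp_pos': array([0.52540302, 0.09137856, 0.06344459]), 'orientation': array([2.3922022 , 1.71695574, 0.2789525 ]), 'contact_force': array([-4.87077757,  0.23514945,  8.89571673]), 'moment': array([0.12183472, 0.8000391 , 0.03267763]), 'gripper_force': 4.931891679880209, 'grip_width': 0.01312261523698052}
```

View pics/c7.png

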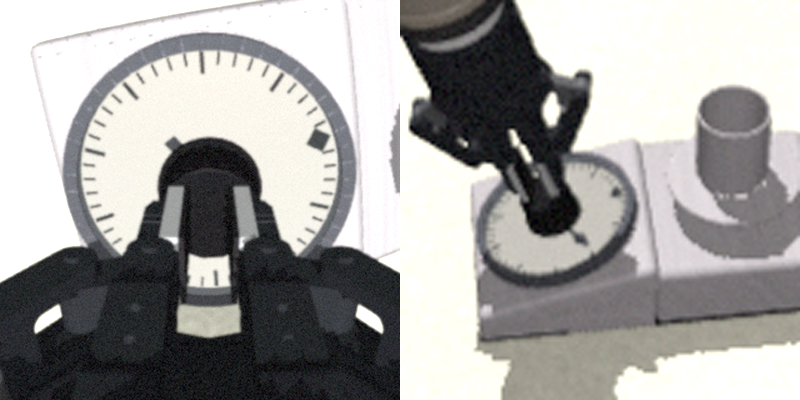

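The fingers closed to the commanded width without gripping the knob. They appear off to one side of it or above it, so I'll check with projections.

Run:
```python
from a import *
s=status.get_obs();T=R.from_rotvec(s['orientation']);p=s['tcp_pos']
def proj(m,P,fish):
    Rm=R.from_rotvec(m['rvec']).as_matrix(); q=Rm@P+m['tvec']; K=m['K']
    if fish:
        t=np.arctan2(np.hypot(q[0],q[1]),q[2]); x=q[:2]/np.hypot(*q[:2])*t
    else: x=q[:2]/q[2]
    return (K[0,0]*x[0]+K[0,2]).round(1),(K[1,1]*x[1]+K[1,2]).round(1)
for nm,f,fi,c in(('w','w7',1,lambda a:((a[0]-160)*1.25,(a[1]-140)*1.25)),('s','s7',0,lambda a:((a[0]-240)*400/130+400,(a[1]-160)*400/130))):
    m,d=load(f); print(nm,'tcp',c(proj(m,p,fi)),'pinch',c(proj(m,p-T.apply([0,0,.0187]),fi)),'knobtop',c(proj(m,F+.0015*u0+.002*ey+.037*n,fi)),'knob base',c(proj(m,F+.0015*u0+.002*ey+.011*n,fi)))
m,d=load('w7')
for u,v in((210,150),(210,165),(210,190),(210,220),(210,250),(178,192),(243,192),(180,230),(205,280)):
    U,V=int(160+u/1.25),int(140+v/1.25); P=atdepth(m,U,V,d[V,U],True)-F; print((u,v),d[V,U].round(3),'u0,ey,h',(P@np.array([u0,ey,n]).T*1000).round(1))
print('tcp',((p-F)@np.array([u0,ey,n]).T*1000).round(1), [(T.as_matrix().T@v).round(2) for v in(u0,ey)])
```

```text
w tcp (np.float64(208.125), np.float64(185.12500000000003)) pinch (np.float64(208.125), np.float64(206.37500000000003)) knobtop (np.float64(211.625), np.float64(217.99999999999997)) knob base (np.float64(211.0), np.float64(187.62500000000003))
s tcp (np.float64(551.3846153846154), np.float64(206.76923076923075)) pinch (np.float64(543.3846153846155), np.float64(190.1538461538462)) knobtop (np.float64(542.7692307692307), np.float64(188.3076923076923)) knob base (np.float64(553.8461538461538), np.float64(211.38461538461536))
(210, 150) 0.17 u0,ey,h [ 4.1 19.7 17.4]
(210, 165) 0.156 u0,ey,h [ 4.  19.7 32.8]
(210, 190) 0.155 u0,ey,h [ 2.6 11.9 35.6]
(210, 220) 0.159 u0,ey,h [ 0.7  0.5 35.3]
(210, 250) 0.162 u0,ey,h [ -1.4 -11.6  35.3]
(178, 192) 0.146 u0,ey,h [-7.  16.8 43.9]
(243, 192) 0.146 u0,ey,h [13.3 13.4 44.3]
(180, 230) 0.122 u0,ey,h [-4.9 16.5 69.6]
(205, 280) 0.196 u0,ey,h [ -8.6 -42.1   9.6]
tcp [ 0.7  4.4 13.7] [array([0.17, 0.99, 0.  ]), array([ 0.99, -0.17,  0.  ])]
```

Run:
```python
from a import *
m,d=load('w7');s=status.get_obs();T=R.from_rotvec(s['orientation'])
C=-R.from_rotvec(m['rvec']).as_matrix().T@m['tvec']; print('cam in tool',T.inv().apply(C-s['tcp_pos']))
# tool<-cam fixed transform
Rc=T.inv()*R.from_rotvec(m['rvec']).inv(); tc=T.inv().apply(C-s['tcp_pos'])
vs,us=np.mgrid[0:480:2,0:640:2];K=m['K']
x=(us-K[0,2])/K[0,0];y=(vs-K[1,2])/K[1,1];t=np.hypot(x,y)+1e-9
D=np.stack([x/t*np.tan(t),y/t*np.tan(t),np.ones_like(x)],-1)
for f in('w1','w4','w5','w6','w7'):
    d=load(f)[1][::2,::2]; P=(Rc.apply((D*d[...,None]).reshape(-1,3))+tc)*1000
    ok=(d.ravel()>0)&(abs(P[:,0])<14)&(abs(P[:,1])<75)
    print(f)
    for a in range(-60,60,5):
        q=P[ok&(P[:,1]>=a)&(P[:,1]<a+5)]; z=q[q[:,2]<12][:,2]
        if len(z): print((a,len(z),z.max().round(0),np.percentile(z,90).round(0)),end=' ')
    print()
```

```text
cam in tool [ 7.15657477e-02 -1.15145880e-04 -1.64864957e-01]
w1
(-60, 898, np.float64(-46.0), np.float64(-88.0)) (-55, 446, np.float64(-44.0), np.float64(-65.0)) (-50, 344, np.float64(-39.0), np.float64(-51.0)) (-45, 690, np.float64(-36.0), np.float64(-43.0)) (-40, 107, np.float64(-83.0), np.float64(-88.0)) (-35, 114, np.float64(-108.0), np.float64(-113.0)) (-30, 125, np.float64(-114.0), np.float64(-116.0)) (-25, 18, np.float64(-100.0), np.float64(-101.0)) (-20, 78, np.float64(-96.0), np.float64(-99.0)) (-15, 233, np.float64(-95.0), np.float64(-97.0)) (-10, 394, np.float64(-94.0), np.float64(-98.0)) (-5, 418, np.float64(-96.0), np.float64(-100.0)) (0, 413, np.float64(-96.0), np.float64(-100.0)) (5, 397, np.float64(-95.0), np.float64(-98.0)) (10, 224, np.float64(-95.0), np.float64(-96.0)) (15, 78, np.float64(-96.0), np.float64(-100.0)) (20, 18, np.float64(-101.0), np.float64(-119.0)) (25, 130, np.float64(-114.0), np.float64(-116.0)) (30, 107, np.float64(-108.0), np.float64(-114.0)) (35, 110, np.float64(-85.0), np.float64(-87.0)) (40, 692, np.float64(-35.0), np.float64(-43.0)) (45, 34
[... 4028 characters left out ...]
(6.0), np.float64(4.0)) (-15, 336, np.float64(5.0), np.float64(-6.0)) (-10, 741, np.float64(3.0), np.float64(-22.0)) (-5, 595, np.float64(-20.0), np.float64(-22.0)) (0, 579, np.float64(-21.0), np.float64(-22.0)) (5, 716, np.float64(-1.0), np.float64(-22.0)) (10, 323, np.float64(4.0), np.float64(-11.0)) (15, 305, np.float64(5.0), np.float64(2.0)) (20, 347, np.float64(5.0), np.float64(4.0)) (25, 629, np.float64(5.0), np.float64(4.0)) (30, 663, np.float64(6.0), np.float64(4.0)) (35, 835, np.float64(6.0), np.float64(4.0)) (40, 1085, np.float64(6.0), np.float64(3.0)) (45, 685, np.float64(6.0), np.float64(4.0)) (50, 653, np.float64(6.0), np.float64(4.0)) (55, 416, np.float64(5.0), np.float64(3.0))
```

The wrist depth shows the real fingertips about 25 mm behind the reported TCP, and they sit on top of the knob. I'll raise, open and go about 22 mm deeper, checking the force on the way.

```bash
python3 -m creep '0 0 0 0 0 -12 -0.7;0 0 0 0 0 -12 0;0 0 0 0 0 -12 0.4;0 0 0 0 0 -12 0.4;0 0 0 0 0 -12 0.4;0 0 0 0 0 0 0.4;0 0 0 0 0 10 0.4;0 0 0 0 0 16 0.4;0 0 0 0 0 16 0.4' 25
```

```text
clock: 11.65
tcp_pos: [0.5295, 0.0898, 0.0469]
orientation: [2.392, 1.716, 0.277]
contact_force: [0.5, 0.4, 0.7]
grip_width: 0.0598
gripper_force: 0.0
```

```bash
python3 -m creep '0 0 0 0 0 3 0.4;0 0 0 0 0 5 0.4;0 0 0 0 0 5 0;0 0 0 0 0 5 -0.3;0 0 0 0 0 5 -0.5;0 0 0 0 0 5 -0.5;0 0 0 0 0 5 -0.5' 25
```

```text
clock: 12.52
tcp_pos: [0.5312, 0.0901, 0.043]
orientation: [2.392, 1.716, 0.279]
contact_force: [-2.5, -1.1, 5.5]
grip_width: 0.0355
gripper_force: 24.9
```

The fingers now hold the knob at 35.5 mm, so I'll turn it +1.22.

```bash
python3 -m creep '0 0 0.15 0 0 0 -0.5;0 0 0.3 0 0 0 -0.5;0 0 0.45 0 0 0 -0.5;0 0 0.6 0 0 0 -0.5;0 0 0.75 0 0 0 -0.5;0 0 0.9 0 0 0 -0.5;0 0 1.05 0 0 0 -0.5;0 0 1.22 0 0 0 -0.5;0 0 1.22 0 0 0 -0.5;0 0 1.22 0 0 0 -0.5' 25
python3 - <<'E'
from g import *
s=status.get_obs();print(s['joints'].round(3),s['moment'].round(2)); snap('side','s8')
w=snap('wrist','w8')[0]
cv2.imwrite('pics/c8.png',cv2.convertScaleAbs(w[:,:,::-1],alpha=1.6))
E
```

```text
clock: 13.78
tcp_pos: [0.5324, 0.0885, 0.0434]
orientation: [3.069, 0.035, 0.406]
contact_force: [1.9, -5.0, 4.8]
grip_width: 0.0349
gripper_force: 25.1
[-0.977  0.514  0.764  2.249 -0.73   0.34  -1.199] [-1.21 -0.32 -0.4 ]
```

View pics/c8.png

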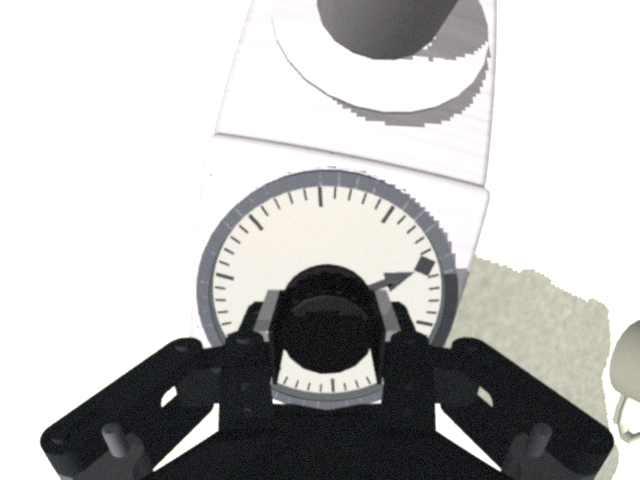

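The diamond (425,265) is now almost in line with the pointer tip (411,274), about 0.03 rad short. I'll release, back off along the axis and verify.

```bash
python3 -m creep '0 0 0 0 0 0 -0.3;0 0 0 0 0 0 0;0 0 0 0 0 0 0.3;0 0 0 0 0 0 0.4;0 0 0 0 0 -15 0.4;0 0 0 0 0 -50 0.4;0 0 0 0 0 -90 0.4;0 0 0 0 0 -90 0.4;0 0 0 0 0 -90 0.4'
python3 - <<'E'
from g import *
w=snap('wrist','w9')[0]
a=cv2.resize(w[120:370,180:480],None,fx=2.4,fy=2.4,interpolation=cv2.INTER_CUBIC)
cv2.imwrite('pics/c9.png',cv2.convertScaleAbs(a[:,:,::-1],alpha=1.4))
E
```

```text
clock: 15.0
tcp_pos: [0.5074, 0.0943, 0.1292]
orientation: [3.072, 0.04, 0.401]
contact_force: [0.2, -0.5, -0.4]
grip_width: 0.0595
gripper_force: 0.0
```

View pics/c9.png

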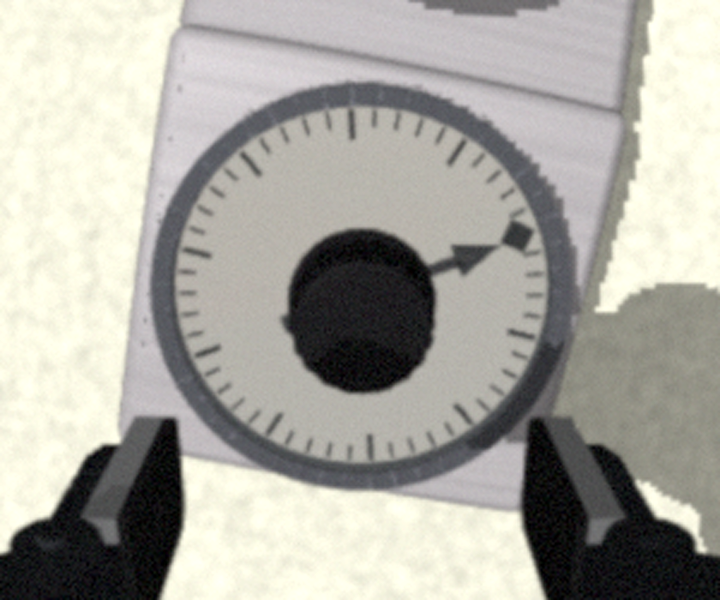

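In the crop the tip is at (503,245) and the diamond at (517,236), about 0.03 rad apart around the centre (361,289). That is within the 0.12 rad allowed, and the gripper is clear. I'm handing in.

```bash
python3 -c "
from bench import r;print(r.hand_in())"
```

```text
the job is handed in; nothing more can be done
None
```

The job is handed in (no verdict was returned): the cup stands upright on the pan about 4 mm off centre, and the zero mark is about 1 mm (0.03 rad) from the pointer tip by the wrist camera; the robot touched nothing else on the counter.

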